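# Edge the drilled rib out over the board so it can be picked up

## Task

The drilled rib lies too flat on the assembly board to be pinched. Slide it across the board, keeping it flat and without lifting it, until about 40 mm of it overhangs the board's far edge (the long edge away from the robot), square to that edge, and leave it there ready for a workmate to pick up. Leave the plain blank beside it where it lies.

Things in the scene. Friction and masses are not known exactly. Their poses are not given: they have to be found in the camera images.
- rib: The drilled rib: a flat dark-brown plywood plate, 140 mm along its x, 120 mm along its y, 12 mm thick, about 0.14 kg, with three round holes of about 24, 32 and 24 mm in a row along its x through its middle. It lies loose and flat on the board, its +x end towards the board's far edge, up to about 15 degrees askew. It is told from the blank by its holes; they swap places. Origin: centre of its underside; z up.
- board: Low assembly board of pale plywood, fixed to the bench: 240 mm along its x, 460 mm along its y, its flat top 50 mm above the bench and above its origin. Origin: centre of its underside; +x points away from the robot (the board may be turned up to about 9 degrees), so the far edge is the line x = +120 mm in its frame. Beyond that edge there is open air down to the bench.
- blank: The plain blank: a plate of the same wood, size and thickness as the rib (140 x 120 x 12 mm) but without holes, lying loose on the board beside the rib, about 220 mm from it centre to centre. Origin: centre of its underside. It must stay where it is.
There are look-alikes about, which are no part of the job. What is shaped like the rib but yellow is not meant.

How it is judged:
At the end, for the whole second after the job is handed in: The rib rests flat and still on the board with 25 to 55 mm of its length out over the far edge, square to the edge within about 10 degrees, and the blank is within 20 mm of where it started (x of rib in the frame of board between 0.075 and 0.105 m and angle between the x axis of rib and the x axis of board, either way round below 0.18 rad and angle between rib's own z axis and vertical below 0.06 rad and height (world z) of rib above 0.045 m and linear speed of rib below 0.01 m/s and distance of blank from where it was at the start of the episode below 0.02 m); the robot touches nothing.
It fails at once if the rib is lifted more than 15 mm off the board (height (world z) of rib above 0.065 m).
It fails at once if the rib tips by more than 0.2 rad or falls off the board (angle between rib's own z axis and vertical above 0.2 rad or height (world z) of rib below 0.03 m).
It fails at once if the blank is pushed more than 20 mm (distance of blank from where it was at the start of the episode above 0.02 m).
It also fails if it takes over 40 s, if anything falls off the work surface, if the arm or the gripper's body presses on something with over 40 N, if the wrist force passes 120 N, or if a joint passes its speed limit or range.

## Robot

A 7-joint arm with a two-finger parallel gripper is mounted at the origin on the work surface. World frame = base frame: x ahead of the robot, y to its left, z up, the work surface at z = 0. Lengths are in m, angles in rad, forces in N, time in s.
With the tool pointing down it reaches from about 0.35 to 0.9 m from the base axis. Payload 19.9 kg.
Tool frame: the origin (TCP) lies at the centre of the arm's flange, where the gripper is bolted on; the fingertips stand 199 mm ahead of it and the grasp point (between the pads) lies 180 mm ahead of it; z points along the fingers, y is the line along which they close (so a half turn about z gives the same grasp; the last joint's range is limited). The gripper opens to 94 mm and grips with 3 to 60 N. Pads are 16 mm wide; open, the fingers measure 119 mm over their backs; the gripper's body (75 mm by 177 mm) begins 78 mm behind the grasp point.
Start: joints at [1.27, 0.417, -0.01, 1.614, 0.005, 1.111, -0.053], TCP at [0.16, -0.604, 0.405] pointing down, gripper open.
Joint ranges: [-2.81, 2.81], [-0.39, 2.02], [-1.27, 1.25], [0.06, 2.57], [-1.19, 4.33], [0.19, 2], [-2.82, 2.82]. Speed limits (rad/s): [1.89, 1.89, 2.39, 2.39, 3.01, 3.01, 3.01].

## Interface

Orientations are given as a unit quaternion [w, x, y, z].
In Python, from cell import r, snapshot, calibration gives the robot as it stands.
- The arm moves only by the shell command python3 -m creep 'ROWS'. ROWS is JSON, a list that holds one entry, the list of rows, each a list of 7 numbers: the finger opening in cm, from 0 to 9.4, then the shift along the tool's x, y, z in cm, then the turn, a rotation vector about the tool's x, y, z in degrees. In form: [[[hand, tx, ty, tz, wx, wy, wz], ...]]. A call has exactly 5 rows; each row shifts and turns the commanded pose from where the row before left it, along the tool's axes as they then stand; what a row does not reach is not made up. A row lasts 1/12 s, in which the tool goes at most 41.7 mm and 7.16 degrees, less where a joint would pass 70% of its speed; a pose out of reach is approached as far as the arm can. A call is refused whole if a number of a shift passes 4.17 or a number of a turn 7.16, either way. A call with a gripper value outside its range is refused whole. The fingers move at their own pace and stop on an object; the grip force is fixed at half the most. Time passes only in rows, so rows that do not move let the fingers close, or fill a call up. It gives the time, the measured TCP pose, the force, the opening and the grip force at its end, in the units of the state.
- r.get_obs(): the state, without advancing time (a new reading comes with each control period).
- snapshot(name): name is "scene" or "top" or "wrist"; returns the picture (384x512x3 uint8, red, green, blue); there is no depth.
- calibration(name): a dict with "vertical_fov" (degrees; the focal length in pixels is half the picture's height over the tangent of half this angle, whatever the lens; pixels are square), "cx", "cy" (the principal point, pixels), "xyz" and "rotation" of the camera in the world; the wrist camera has in their place "tool_from_camera" (4x4, takes a point from camera to tool coordinates, whose origin is the TCP and whose axes are the flange's). Camera axes: x right, y up, looking along -z (the intrinsics and any distortion apply to the point x, -y, -z); pixel columns grow to the right and rows downward; lengths in m; the calibration is good to about 2 mm. A picture is of the moment at which its call begins: read the wrist's pose just before it. calibration takes no time and is no camera call.
- r.job_done(): hands the job in; it is judged then, once.
The state is a dict: "time": time; "joint_pos": joint angles; "joint_vel": joint speeds; "joint_torque": joint torques, N m; "tcp_pos": TCP position; "eef_rot": TCP orientation; "contact_force": force on the tool from outside, world axes, zero at the start; "torque": the same for the moment, N m; "grip_width": finger opening in m; "grip_force": force on a finger pad.
Only numpy, scipy, OpenCV 4.12 (cv2) and the standard library are available. Lean on these libraries where they do the work, as an engineer would, in place of code of your own. Each camera call takes 0.05 s, during which the arm holds its last target. There are 200 camera calls.

## Working session

There is one attempt and no reset: what is moved stays moved. The work goes in short steps, Python scripts to look and compute and a shell command to move; the robot and the scene stay as the last step left them, time stands still between calls to the robot, and variables do not carry over. Pictures are saved under pics/ and viewed, at most 10 in all, crops included, and the job is handed in when it is done.

```bash
mkdir -p pics; ls; python3 - <<'E'
from cell import r,snapshot,calibration
import cv2,numpy as np
o=r.get_obs();print(o['time'],o['tcp_pos'],o['eef_rot'],o['grip_width'])
for n in("top","scene"):
    print(n,calibration(n)); cv2.imwrite(f"pics/{n}0.png",snapshot(n)[:,:,::-1])
print(calibration("wrist"))
E
```

```text
pics
0.0 [ 0.15992228 -0.60404675  0.40403937] [-5.97294920e-04  9.91641288e-01  1.29023969e-01 -1.19644997e-04] 0.09414106976629533
top {'vertical_fov': 47.67887627529357, 'cx': 253.284499777575, 'cy': 192.4054400063072, 'xyz': array([0.23637047, 0.03589413, 1.28600973]), 'rotation': array([ 0.71662407,  0.07677598, -0.0711517 , -0.68955988])}
scene {'vertical_fov': 50.953502441747474, 'cx': 251.545008228805, 'cy': 191.89520935056535, 'xyz': array([1.19235448, 0.0206632 , 0.90411011]), 'rotation': array([0.6867989 , 0.24344192, 0.23553706, 0.64309066])}
{'vertical_fov': 63.56507834027644, 'cx': 254.62800166696778, 'cy': 195.2986233099718, 'tool_from_camera': array([[-1.90394777e-04,  9.58718626e-01,  2.84356394e-01,
         8.39688080e-02],
       [ 9.99999982e-01,  1.88086987e-04,  3.54213083e-05,
         2.31639895e-06],
       [-1.95246693e-05,  2.84356396e-01, -9.58718645e-01,
         2.05948145e-02],
       [ 0.00000000e+00,  0.00000000e+00,  0.00000000e+00,
         1.00000000e+00]])}
```

View pics/top0.png

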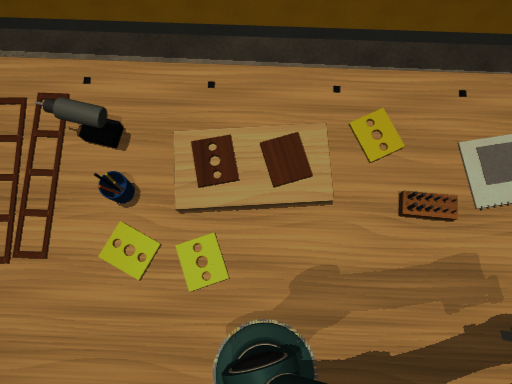

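View pics/scene0.png

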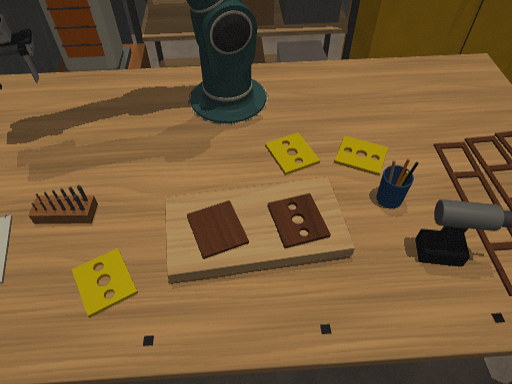

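Top picture: the rib, with three holes, is the dark plate at (215,161). The dark plate at (287,160) has no holes, so it is the blank. The yellow drilled plates at (130,250), (202,262) and (376,134) are look-alikes. I'll measure and confirm with a crop.

```bash
cat > h.py <<'E'
from cell import r,snapshot,calibration
import cv2,numpy as np
from scipy.spatial.transform import Rotation as R
def cam(n):
    c=calibration(n); f=192/np.tan(np.radians(c['vertical_fov'])/2)
    if n=="wrist":
        o=r.get_obs(); q=o['eef_rot']; T=c['tool_from_camera']; Rt=R.from_quat([*q[1:],q[0]]).as_matrix()
        return f,c['cx'],c['cy'],Rt@T[:3,:3],o['tcp_pos']+Rt@T[:3,3]
    q=c['rotation']; return f,c['cx'],c['cy'],R.from_quat([*q[1:],q[0]]).as_matrix(),c['xyz']
def ray(k,uv,z):
    f,cx,cy,M,p=k; uv=np.atleast_2d(uv).astype(float)
    d=np.c_[(uv[:,0]-cx)/f,-(uv[:,1]-cy)/f,-np.ones(len(uv))]@M.T
    return p+d*((z-p[2])/d[:,2])[:,None]
def dark(im):
    h=cv2.cvtColor(im,cv2.COLOR_RGB2HSV); return ((h[...,2]<125)&(h[...,2]>25)&(h[...,1]>110)&((h[...,0]<14)|(h[...,0]>170))).astype(np.uint8)*255
def plates(k,im,amin=800):
    out=[]
    for c in cv2.findContours(cv2.morphologyEx(dark(im),cv2.MORPH_OPEN,np.ones((3,3))),cv2.RETR_EXTERNAL,cv2.CHAIN_APPROX_NONE)[0]:
        if cv2.contourArea(c)<amin: continue
        w=ray(k,c[:,0],.062)[:,:2]
        (x,y),(a,b),t=cv2.minAreaRect((w*1000).astype(np.float32))
        if a<b: t+=90
        out.append((c[:,0].mean(0).round(),round(x),round(y),round(a),round(b),round((t+90)%180-90,1)))
    return out
E
python3 - <<'E'
from h import *
for n in("top","scene"):
    k=cam(n); im=snapshot(n)
    for p in plates(k,im): print(n,*p)
    h=cv2.cvtColor(im,cv2.COLOR_RGB2HSV)
    for u,v in ([(185,150),(250,190),(320,150),(190,100),(215,145),(290,170)] if n=="top" else [(250,190),(180,250),(340,230),(300,330),(215,230)]): print((u,v),h[v,u],end=' ')
    print()
    if n=="top": cv2.imwrite("pics/crop.png",cv2.resize(im[110:225,160:345],None,fx=4,fy=4,interpolation=cv2.INTER_CUBIC)[:,:,::-1])
E
```

```text
top [214. 161.] 589 169 141 119 12.5
top [285. 159.] 601 -39 139 118 18.8
top [ 39. 180.] 513 670 95 456 -0.1
top [ 12. 172.] 520 752 498 75 9.2
(185, 150) [ 18 145 160] (250, 190) [ 20 139 161] (320, 150) [ 21 139 160] (190, 100) [ 16 161 138] (215, 145) [ 20 141 150] (290, 170) [ 10 199  64] 
scene [217. 229.] 608 -40 143 119 18.7
scene [298. 220.] 595 167 144 122 12.8
scene [466. 174.] 463 655 234 95 0.3
(250, 190) [ 17 127 167] (180, 250) [ 18 121 168] (340, 230) [ 16 128 165] (300, 330) [ 16 134 150] (215, 230) [ 10 154  83]
```

View pics/crop.png

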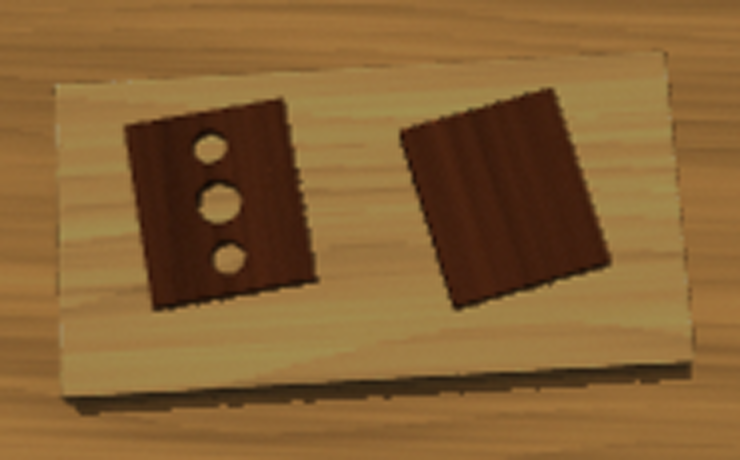

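Crop confirms it: the left plate, full-picture (215,161), has the three holes and is the rib. The right plate is plain and is the blank. Board-top corners in the full picture are about (174,131.5), (326,123), (332.5,200.5) and (176,209).

```bash
cat >> h.py <<'E'
C=ray(cam("top"),[(174,131.5),(326.25,123.25),(332.5,200.5),(175.75,209.25)],.05)[:,:2]  # FL, FR, NR, NL
B=C.mean(0); e=C[1]-C[0]; e2=C[2]-C[3]; e=e+e2
BY=np.arctan2(e[0],-e[1])   # board yaw
bx=np.array([np.cos(BY),np.sin(BY)])
def togo(p,yaw_deg):
    "from TCP now to p (m): tool-frame cm; yaw turn wanted in tool z degrees"
    o=r.get_obs(); q=o['eef_rot']; M=R.from_quat([*q[1:],q[0]])
    yaw=np.degrees(np.arctan2(M.as_matrix()[1,0],M.as_matrix()[0,0]))
    print('yaw',yaw.round(2),'shift cm',(M.inv().apply(np.array(p)-o['tcp_pos'])*100).round(2),'turn z',(yaw-yaw_deg).round(2), 'tcp',o['tcp_pos'].round(4),'F',o['contact_force'].round(1),'t',o['time'],'tilt',M.as_matrix()[2].round(4))
E
python3 - <<'E'
from h import *
print(C.round(3),B,np.degrees(BY),[np.linalg.norm(C[i]-C[i-1]).round(3) for i in range(4)])
print(ray(cam("scene"),[(165,195),(335,180),(351,249),(168,276)],.05).round(3))
rb=np.array([.592,.168]);print('rib in board x',(rb-B)@bx)
y=np.radians(12.6);n=np.array([np.cos(y),np.sin(y)])
p=rb-n*.115; print(p); togo([*p,.40],12.6)
E
```

```text
[[ 0.677  0.296]
 [ 0.72  -0.16 ]
 [ 0.484 -0.179]
 [ 0.441  0.273]] [0.58031996 0.05732807] 5.4274769526825954 [np.float64(0.237), np.float64(0.458), np.float64(0.237), np.float64(0.454)]
[[ 0.481 -0.182  0.05 ]
 [ 0.46   0.292  0.05 ]
 [ 0.685  0.288  0.05 ]
 [ 0.729 -0.156  0.05 ]]
rib in board x 0.022095663903606573
[0.47976957 0.14291353]
yaw 14.83 shift cm [ 50.04 -64.03   0.47] turn z 2.23 tcp [ 0.1599 -0.6041  0.4043] F [-0.3 -1.5 -0.1] t 0.2 tilt [-1.e-04 -7.e-04 -1.e+00]
```

```bash
python3 -m creep '[[[9.4,3.2,-2.6,0,0,0,0.2],[9.4,3.2,-2.6,0,0,0,0.2],[9.4,3.2,-2.6,0,0,0,0.2],[9.4,3.2,-2.6,0,0,0,0.2],[9.4,3.2,-2.6,0,0,0,0.2]]]'
python3 -m creep '[[[9.4,3.2,-2.6,0,0,0,0.2],[9.4,3.2,-2.6,0,0,0,0.2],[9.4,3.2,-2.6,0,0,0,0.2],[9.4,3.2,-2.6,0,0,0,0.2],[9.4,3.2,-2.6,0,0,0,0.2]]]'
python3 -m creep '[[[9.4,1.8,-3.7,0,0,0,0],[9.4,1.8,-3.7,0,0,0,0],[9.4,1.8,-3.7,0,0,0,0],[9.4,1.8,-3.7,0,0,0,0],[9.4,1.8,-3.7,0,0,0,0]]]'
python3 -c "
from h import *
togo([.480,.143,.30],12.6)"
```

```text
time: 0.62
tcp_pos: [0.2832, -0.4366, 0.4046]
eef_rot: [0.0, 0.993, 0.12, -0.0]
contact_force: [1.4, -0.8, -0.0]
grip_width: 0.094
grip_force: 0.0
time: 1.03
tcp_pos: [0.4087, -0.2729, 0.4048]
eef_rot: [0.0, 0.994, 0.112, 0.0]
contact_force: [0.4, -1.0, -0.1]
grip_width: 0.0938
grip_force: 0.0
time: 1.45
tcp_pos: [0.4545, -0.0725, 0.4048]
eef_rot: [0.0, 0.994, 0.112, 0.0]
contact_force: [1.2, -0.4, 0.5]
grip_width: 0.0939
grip_force: 0.0
yaw 12.82 shift cm [  7.26 -20.45  10.48] turn z 0.22 tcp [ 0.4545 -0.0725  0.4048] F [ 1.2 -0.4  0.5] t 1.45 tilt [ 2.e-04  3.e-04 -1.e+00]
```

```bash
python3 -m creep '[[[9.4,1.4,-3.8,0,0,0,0.2],[9.4,1.4,-3.8,0,0,0,0],[9.4,1.4,-3.8,0,0,0,0],[9.4,1.4,-3.8,0,0,0,0],[9.4,1.4,-3.8,0,0,0,0]]]'
python3 -m creep '[[[9.4,0,0,2.0,0,0,0],[9.4,0,0,2.0,0,0,0],[9.4,0,0,2.0,0,0,0],[9.4,0,0,2.0,0,0,0],[9.4,0,0,2.0,0,0,0]]]'
python3 - <<'E'
from h import *
togo([.480,.143,.256],12.6)
k=cam("wrist");im=snapshot("wrist");cv2.imwrite("pics/w1.png",im[:,:,::-1])
for p in plates(k,im,5000):print(*p)
E
```

```text
time: 1.87
tcp_pos: [0.481, 0.1282, 0.4048]
eef_rot: [0.0, 0.994, 0.11, 0.0]
contact_force: [0.7, -0.8, -0.2]
grip_width: 0.0938
grip_force: 0.0
time: 2.28
tcp_pos: [0.4811, 0.1263, 0.3037]
eef_rot: [-0.0, 0.994, 0.11, -0.0]
contact_force: [1.3, -0.4, 0.3]
grip_width: 0.094
grip_force: 0.0
yaw 12.64 shift cm [ 0.26 -1.65  4.77] turn z 0.04 tcp [0.4811 0.1263 0.3037] F [ 1.3 -0.4  0.3] t 2.2833 tilt [-1.e-04 -1.e-04 -1.e+00]
[468. 101.] 594 -6 137 60 18.8
[230.  77.] 572 164 98 119 -77.4
```

View pics/w1.png

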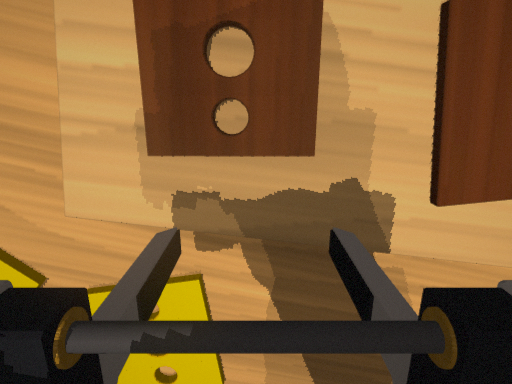

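Wrist picture: the rib's near edge runs along row 155, columns 148–316. The fingertips are at about (170,232) and (345,232), and the blank is clear to the right. Next: shift sideways, descend behind the rib and push with both fingers.

```bash
python3 -m creep '[[[9.4,0,-0.8,1.0,0,0,0],[9.4,0,-0.9,1.0,0,0,0],[9.4,0,0,1.0,0,0,0],[9.4,0,0,1.0,0,0,0],[9.4,0,0,0.9,0,0,0]]]'
python3 -m creep '[[[9.4,0.7,0,0,0,0,0],[9.4,0.7,0,0,0,0,0],[9.4,0.7,0,0,0,0,0],[9.4,0.6,0,0,0,0,0],[9.4,0.3,0,0,0,0,0]]]'
python3 - <<'E'
from h import *
togo([.480,.143,.254],BY*57.2958)
k=cam("wrist");im=snapshot("wrist");cv2.imwrite("pics/w2.png",im[:,:,::-1])
for p in plates(cam("top"),snapshot("top")):print(*p)
E
```

```text
time: 2.75
tcp_pos: [0.4777, 0.1424, 0.2551]
eef_rot: [0.0, 0.994, 0.11, 0.0]
contact_force: [-0.1, -0.3, -0.4]
grip_width: 0.0942
grip_force: 0.0
time: 3.17
tcp_pos: [0.508, 0.1496, 0.256]
eef_rot: [-0.0, 0.994, 0.11, 0.0]
contact_force: [-0.2, 0.0, -0.3]
grip_width: 0.0942
grip_force: 0.0
yaw 12.6 shift cm [-2.87  0.03  0.2 ] turn z 7.18 tcp [0.508  0.1496 0.256 ] F [-0.2  0.  -0.3] t 3.1667 tilt [ 9.e-04 -2.e-04 -1.e+00]
[286. 159.] 601 -39 139 118 18.7
[ 39. 180.] 514 670 95 455 -0.0
[ 12. 172.] 519 752 499 75 9.2
```

View pics/w2.png

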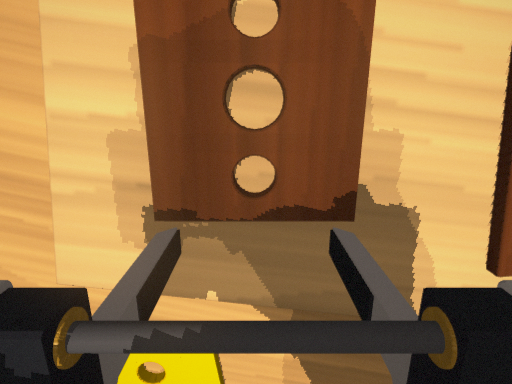

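Wrist picture: the fingertips are at row 232, just short of the rib's near edge at row 220, and centred on it. Pushing while turning towards the board's heading.

```bash
python3 -m creep '[[[9.4,0.4,0,0.2,0,0,0],[9.4,0.5,0,0,0,0,0],[9.4,0.5,0,0,0,0,0.7],[9.4,0.5,0,0,0,0,0.7],[9.4,0.5,0,0,0,0,0.7]]]'
python3 -m creep '[[[9.4,0.5,0,0,0,0,0.8],[9.4,0.5,0,0,0,0,0.8],[9.4,0.5,0,0,0,0,0.8],[9.4,0.5,0,0,0,0,0.8],[9.4,0.3,0,0,0,0,0.8]]]'
cat > look.py <<'E'
from h import *
import sys
o=r.get_obs(); t=o['tcp_pos'][:2]; print('tcp in board x',((t-B)@bx).round(4)); togo(o['tcp_pos'],np.degrees(BY))
k=cam("wrist");im=snapshot("wrist");cv2.imwrite(f"pics/{sys.argv[1]}.png",im[:,:,::-1])
for n in("scene","top"):
    for p in plates(cam(n),snapshot(n)):
        if p[1]>540: print(n,*p,'board x',(np.array(p[1:3])/1000-B)@bx,'ang',p[5]-np.degrees(BY))
E
python3 look.py w3
```

```text
time: 3.68
tcp_pos: [0.5308, 0.1546, 0.2536]
eef_rot: [-0.0, 0.996, 0.091, -0.0]
contact_force: [-0.1, 0.2, -0.3]
grip_width: 0.0939
grip_force: 0.3
time: 4.1
tcp_pos: [0.5536, 0.1582, 0.2536]
eef_rot: [-0.0, 0.998, 0.056, 0.0]
contact_force: [-1.2, -0.5, 0.5]
grip_width: 0.0938
grip_force: 0.5
tcp in board x -0.0171
yaw 6.44 shift cm [0. 0. 0.] turn z 1.02 tcp [0.5536 0.1582 0.2536] F [-1.2 -0.5  0.5] t 4.1 tilt [ 1.e-04 -1.e-04 -1.e+00]
scene [299. 233.] 636 166 144 122 5.7 board x 0.06570922807491224 ang 0.27252304731740473
scene [217. 229.] 607 -40 143 119 18.4 board x 0.017354581301964902 ang 12.972523047317402
top [287. 157.] 601 -39 138 117 18.7 board x 0.011476066724025047 ang 13.272523047317403
```

View pics/w3.png

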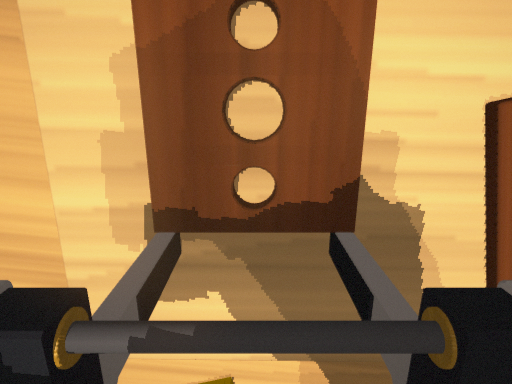

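Wrist picture: the rib's near edge (row 232) is flush on both fingertips. The rib is now at board x ≈ 0.062 and almost square, so it needs about 28 mm more.

```bash
python3 -m creep '[[[9.4,0.5,0,0,0,0,0.5],[9.4,0.5,0,0,0,0,0.5],[9.4,0.5,0,0,0,0,0],[9.4,0.5,0,0,0,0,0],[9.4,0.4,0,0,0,0,0]]]'
python3 -m creep '[[[9.4,0.3,0,0,0,0,0],[9.4,0.1,0,0,0,0,0],[9.4,0,0,0,0,0,0],[9.4,-0.6,0,0,0,0,0],[9.4,-1.0,0,0,0,0,0]]]'
python3 -m creep '[[[9.4,-2.0,0,0,0,0,0],[9.4,-3.0,0,0,0,0,0],[9.4,0,0,-3,0,0,0],[9.4,0,0,-3,0,0,0],[9.4,-2,0,-3,0,0,0]]]'
python3 -m creep '[[[9.4,-4,0,0,0,0,0],[9.4,-4,0,0,0,0,0],[9.4,-2,0,0,0,0,0],[9.4,0,0,0,0,0,0],[9.4,0,0,0,0,0,0]]]'
python3 look.py w4;  python3 -c "
from h import *
cv2.imwrite('pics/t4.png',cv2.resize(snapshot('top')[90:225,150:350],None,fx=4,fy=4)[:,:,::-1])"
```

```text
time: 4.67
tcp_pos: [0.5775, 0.1606, 0.2537]
eef_rot: [-0.0, 0.999, 0.048, -0.0]
contact_force: [-2.8, -0.1, 1.6]
grip_width: 0.094
grip_force: 0.8
time: 5.08
tcp_pos: [0.5648, 0.1594, 0.2536]
eef_rot: [-0.0, 0.999, 0.048, 0.0]
contact_force: [-0.0, -0.3, -0.6]
grip_width: 0.0939
grip_force: 0.0
time: 5.5
tcp_pos: [0.4959, 0.1525, 0.3447]
eef_rot: [-0.0, 0.999, 0.048, 0.0]
contact_force: [0.7, -0.4, 2.4]
grip_width: 0.0941
grip_force: 0.0
time: 5.92
tcp_pos: [0.3949, 0.1429, 0.3441]
eef_rot: [0.0, 0.999, 0.048, 0.001]
contact_force: [0.1, 0.8, 0.5]
grip_width: 0.0938
grip_force: 0.0
tcp in board x -0.1765
yaw 5.54 shift cm [0. 0. 0.] turn z 0.12 tcp [0.3949 0.1429 0.3441] F [0.1 0.8 0.5] t 5.9167 tilt [ 1.4e-03  9.0e-04 -1.0e+00]
scene [302. 243.] 663 169 143 121 5.4 board x 0.09287193670653542 ang -0.02747695268259509
scene [217. 229.] 608 -40 143 120 18.8 board x 0.018350098021196963 ang 13.372523047317404
top [285. 159.] 601 -39 139 117 18.7 board x 0.011476066724025047 ang 13.272523047317403
top [215. 138.] 658 169 140 119 5.1 board x 0.0878943531103751 ang -0.3274769526825958
```

View pics/t4.png

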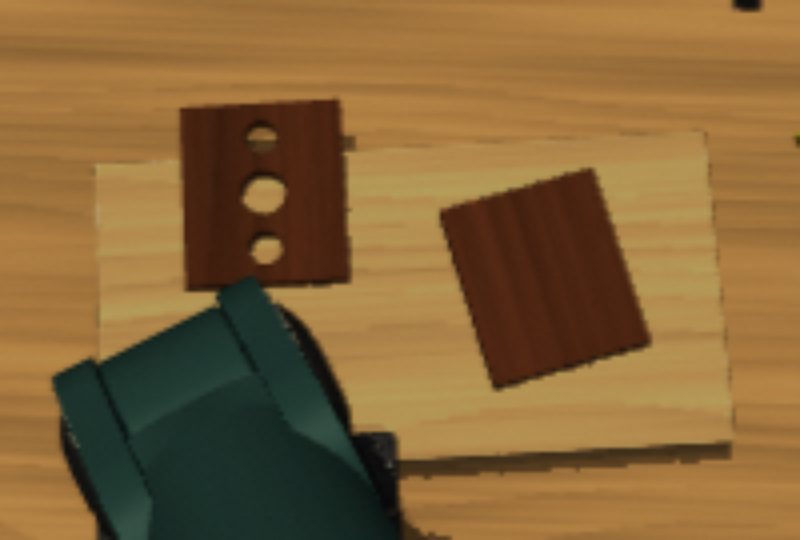

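The crop shows the rib (crop 185–345, 100–290) square to the far edge. The edge passes just below its front hole, giving about 40 mm of overhang (board x ≈ 0.088–0.093). The blank hasn't moved and the gripper is clear, so I'm handing in.

```bash
python3 -c "
from cell import r
print(r.job_done())"
```

```text
the job is handed in; nothing more can be done
None
```

The rib now lies flat on the board with about 40 mm out over the far edge, square to it within about half a degree by the cameras. The blank did not move, the gripper is clear, and I handed the job in at about 6 s; no verdict came back.

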